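# Load a floating die and set its clamp screw

### The job

Stand the tallest of the three setting dies upright in the square pocket of the die holder, all the way down, and let go of it. Then turn the holder's black wing screw clockwise until it seats and the brass jaw is tight on the die, back it off a quarter turn so that the die floats, and finish there, still holding the wing screw gripped at that setting. Leave the other two dies, the snap dish and the red thread spool where they are.

Things in the scene. Friction and masses are not known exactly. Their poses are not given: they have to be found in the camera images.
- die_0_centre (a point): centre (half-way up) of the tallest die: light steel, round, 22.4 mm diameter, 45 mm tall, loose, 30 g, standing upright on the worktop. Its z axis is its upright axis. To set it in the pocket grip it by its upper part: only the lowest 10 mm goes between the pocket walls.
- die_1_centre (a point): centre of a dark steel die, 22 mm diameter, 38 mm tall, standing loose; leave alone
- die_2_centre (a point): centre of the shortest die, light steel, 22 mm diameter, 30 mm tall, standing loose; leave alone
- snap_dish: round enamel dish with snaps, 68 mm diameter, 19 mm tall, loose; origin at the centre of its underside; leave alone
- spool: spool of red thread standing upright, 33 mm diameter, 55 mm tall, loose; origin at the centre of its underside; leave alone
- die_holder: die holder fixed to the worktop: grey base plate 150 x 60 mm, 8 mm thick, x from -31 to +119 mm. Origin on the worktop under the pocket. Its x axis runs from the pocket to the wing screw, whose upright axis is at x = 80 mm; z up. The blue block under the screw is 40 x 40 mm, its top (with steel washer) at z = 32 mm.
- pocket (a point): middle of the pocket floor, 8 mm above the worktop; lower a die's axis here. The pocket is open above; its steel walls (inner faces 26 mm apart along the holder's y) and the brass jaw rise 10 mm above the floor, with 3 mm chamfers at the top. Along the holder's x the pocket is bounded by a steel wall 12.9 mm to the -x side of this point and by the jaw on the +x side; as found the jaw stands far enough back that the pocket is 25.5 mm or more long. Same axes as the holder.
- jaw: brass jaw, 24 mm wide, sliding along the holder's x: it moves 2 mm toward the die per radian of clockwise turning. Origin is the holder's origin shifted by the jaw's travel.
- wing_grip (a point): where to grip the black wing head of the captive clamp screw (it turns but does not rise): on the screw axis, at mid-height of its bar, 56 mm above the worktop. The bar is 38 mm long along this point's x, 10 mm thick along its y, and reaches from 45 to 67 mm above the worktop; red dot on the +x end. Grip it from above across the 10 mm thickness.
- screw (a joint): angle of the wing screw (rad): 0 is hard against its seat, where the jaw is tight on a die; grows anticlockwise seen from above (loosening). Starts between 2.1 and 2.9. At 0 the wing bar lies along the holder's x. Turning takes about 0.04 N m and the screw stays where it is left.
Not all that is in view belongs to the job. Several things have the shape of the die_holder; the one meant has the colours described above.

How it is judged:
By the outcome, as a careful person would: the job done as asked, in the order asked, and still so for the second after the job is handed in, while the arm keeps its last pose, push and grip.
It also fails if it takes over 64 s, if anything falls off the work surface, if the arm or the gripper's body presses on something with over 40 N, if the wrist force passes 120 N, or if a joint passes its speed limit or range.

### The arm

A 6-joint arm with a two-finger parallel gripper is mounted at the origin on a cart in front of the work surface, level with it; the furniture and walls round the work are solid. World frame = base frame: x ahead of the robot, y to its left, z up, the work surface at z = 0. Lengths are in m, angles in degrees, forces in N, time in s.
With the tool pointing down it reaches from about 0.35 to 0.975 m from the base axis. Payload 17.4 kg.
Tool frame: the origin (TCP) lies at the very end of the fingers, on their centre line; the grasp point (between the pads) lies behind it (grasp_offset is the z of the grasp point in the tool frame, in m); z points along the fingers, y is the line along which they close (so a half turn about z gives the same grasp; the last joint's range is limited). The gripper opens to 85 mm and grips with 20 to 120 N. Pads are 22 mm wide; open, the fingers measure 114 mm over their backs; the gripper's body (76 mm by 85 mm) begins 54 mm behind the grasp point. The pads swing forward as they close: fully open they stand 13 mm farther back than shut.
Start: joints at [73.923, 6.646, 82.598, -0, 90.757, -2.166], TCP at [0.162, 0.655, 0.231] pointing down, gripper open.
Joint ranges: [-162.19, 162.19], [-47.58, 125.68], [4.15, 143.07], [-65.23, 245.23], [0.69, 171.88], [-170.13, 170.13]. Speed limits (degrees/s): [108.29, 108.29, 127.2, 180, 180, 180].

### API

Orientations are given as a 3x3 rotation matrix whose columns are the frame's x, y, z axes.
In Python, from rig import * gives the robot as it stands.
- The arm moves only by the tool servo_tool, never from a script. Its argument "targets" is one flat list of numbers, 7 for each row, row after row: the shift along the world's x, y, z in units of 0.1 m (1.0 is 0.1 m), then the turn, a rotation vector about the world's x, y, z in units of 30 degrees (1.0 is 30 degrees), then the gripper's target within -1 to 1 (fully open at 1, half-way at 0, shut at -1). In form: [x, y, z, wx, wy, wz, jaw, x, y, z, wx, wy, wz, jaw, ...]. A call has 1 to 8 rows; each row is the pose to reach, as a shift and turn from the pose commanded when the call began; what a row does not reach only later rows make up. A row lasts 1/10 s, in which the tool goes at most 50 mm and 8.59 degrees, less where a joint would pass 70% of its speed; a pose out of reach is approached as far as the arm can. A call with a number of a shift or a turn outside -1 to 1 is refused whole. A call with a gripper value outside its range is refused whole. The fingers move at their own pace and stop on an object; the grip force is fixed at half the most. Time passes only in rows, so rows that repeat a pose let the fingers close. It gives the time, the measured TCP pose, the force, the opening and the grip force at its end, in the units of the state.
- get_state(): the state, without advancing time (a new reading comes with each control period).
- capture(name): name is "side" or "top"; returns a dict with "img" (480x640x3 uint8, red, green, blue), "fx", "fy", "cx", "cy" (pixels), "distortion" ([k1, k2, p1, p2, k3] as OpenCV has them; the pictures are not rectified), "origin" and "attitude" of the camera in the world. Camera axes: x right, y up, looking along -z (the intrinsics and any distortion apply to the point x, -y, -z); pixel columns grow to the right and rows downward; lengths in m; the calibration is good to about 2 mm. A picture is of the moment at which its call begins. There is no depth.
- sign_off(): hands the job in; it is judged then, once.
The state is a dict: "time_s": time; "joint_positions": joint angles; "qvel": joint speeds; "joint_efforts": joint torques, N m; "tcp_pos": TCP position; "eef_rot": TCP orientation; "ft_force": force on the tool from outside, world axes, zero at the start; "moment": the same for the moment, N m; "gripper_width": finger opening in m; "finger_force": force on a finger pad.
Only numpy, scipy, OpenCV 4.12 (cv2) and the standard library are available. Lean on these libraries where they do the work, as an engineer would, in place of code of your own. Each camera call takes 0.05 s, during which the arm holds its last target. There are 200 camera calls.

## Working session

There is one attempt and no reset: what is moved stays moved. The work goes in short steps, Python scripts to look and compute and a tool call to move; the robot and the scene stay as the last step left them, time stands still between calls to the robot, and variables do not carry over. Pictures are saved under pics/ and viewed, at most 10 in all, crops included, and the job is handed in when it is done.

Besides the shell and the picture viewer there is one more tool, called after "Call:" in YAML: its name, and indented under it one key for each argument. servo_tool: Moves the arm, as the interface text tells. Shifts and turns lie within -1 to 1; 1 stands for 0.1 m of shift or 30 degrees of turn. Its arguments: {"type":"object","properties":{"targets":{"type":"array","items":{"type":"number","minimum":-1,"maximum":1}}},"required":["targets"]}

```bash
mkdir -p pics; ls; python3 - <<'E'
from rig import *
import cv2
s=get_state();print({k:s[k] for k in s})
for n in("side","top"):
    c=capture(n);cv2.imwrite(f"pics/{n}0.png",c["img"][:,:,::-1]);print(n,[(k,c[k]) for k in c if k!="img"])
E
```

```text
pics
{'time_s': 0.0, 'joint_positions': array([ 7.39233999e+01,  6.67556436e+00,  8.26381517e+01,  4.07777501e-04,
        9.07575028e+01, -2.16686269e+00]), 'qvel': array([-0.02631625, -0.02165629,  0.10065634, -0.06454609,  0.02545843,
        0.00417748]), 'joint_efforts': array([-5.74063670e-03, -7.31980062e+01, -6.32481122e+01, -3.70276302e-04,
        6.18909602e-03, -9.87526255e-05]), 'tcp_pos': array([0.16222648, 0.65500063, 0.23051917]), 'eef_rot': array([[-9.70675653e-01,  2.40392708e-01, -3.51053314e-04],
       [ 2.40392958e-01,  9.70674922e-01, -1.19242136e-03],
       [ 5.41092480e-05, -1.24184513e-03, -9.99999227e-01]]), 'ft_force': array([-0.74442502,  0.21841566, -0.30898489]), 'moment': array([0.00943025, 0.0009564 , 0.0007988 ]), 'finger_force': 0.0, 'gripper_width': 0.08552555016142283}
side [('fx', 466.88598603419973), ('fy', 466.88598603419973), ('cx', 318.9306803008932), ('cy', 238.19559708296745), ('distortion', array([-0.08604543,  0.        ,  0.        ,  0.        ,  0.        ])), ('origin', array([ 0.46219554, -0.94263366,  0.57731809])), ('attitude', array([[ 0.98890391,  0.09096035, -0.1174533 ],
       [-0.14719703,  0.49323839, -0.85734994],
       [-0.02005237,  0.86512548,  0.50115447]]))]
top [('fx', 609.9671403457905), ('fy', 609.9671403457905), ('cx', 319.5304128253236), ('cy', 241.70914885364414), ('distortion', array([-0.0376447,  0.       ,  0.       ,  0.       ,  0.       ])), ('origin', array([ 0.33074255, -0.04898951,  1.36910572])), ('attitude', array([[-0.02594035,  0.98278153, -0.18294143],
       [-0.99941877, -0.02144696,  0.02649806],
       [ 0.02211827,  0.18352247,  0.98276665]]))]
```

View pics/side0.png

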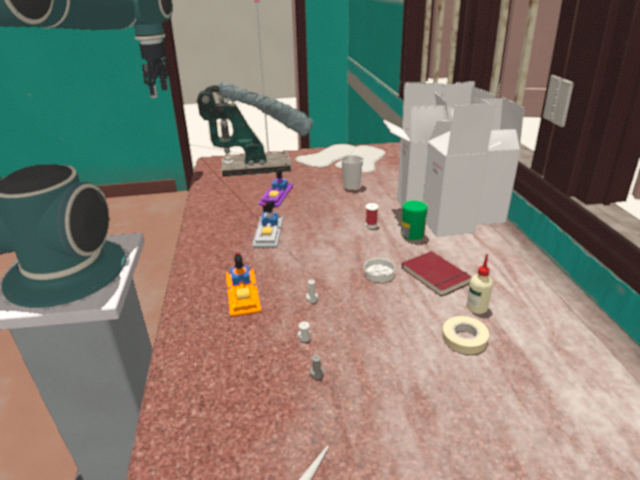

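View pics/top0.png

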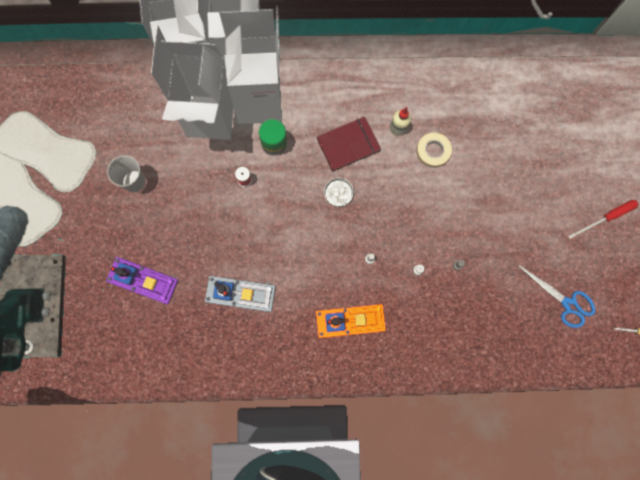

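```bash
python3 -c "
import rig
print([(n,getattr(rig,n)) for n in dir(rig) if not n.startswith('__')])"
```

```text
[('MotionError', <class 'rig.MotionError'>), ('capture', <function make.<locals>.drawn_camera at 0x7fc7dc2800e0>), ('get_state', <function make.<locals>.<lambda> at 0x7fc7dc2805e0>), ('grasp_offset', -0.0187), ('sign_off', <function connect.<locals>.done at 0x7fc7dc7037e0>)]
```

The side view shows a purple holder (277,192), a grey one (268,230) and an orange one (243,290). In the top view they are at (143,281), (240,293) and (350,320). The grey base fits the description. The dies in the top view are at (370,258) tall light, (419,269) short and (459,265) dark. I'll confirm this with an enlarged crop.

```bash
cat > h.py <<'E'
from rig import *
import cv2, numpy as np
def ray(c,uv):
    K=np.array([[c["fx"],0,c["cx"]],[0,c["fy"],c["cy"]],[0,0,1]])
    p=cv2.undistortPoints(np.array(uv,float).reshape(-1,1,2),K,c["distortion"])[:,0]
    d=np.c_[p[:,0],-p[:,1],-np.ones(len(p))]@c["attitude"].T
    return c["origin"],d
def onz(c,uv,z):
    o,d=ray(c,uv); return o+d*((z-o[2])/d[:,2])[:,None]
def pix(c,P):
    K=np.array([[c["fx"],0,c["cx"]],[0,c["fy"],c["cy"]],[0,0,1]])
    q=(np.array(P,float).reshape(-1,3)-c["origin"])@c["attitude"]*[1,-1,-1]
    return cv2.projectPoints(q,np.zeros(3),np.zeros(3),K,c["distortion"])[0][:,0]
def crop(c,x0,y0,x1,y1,s):
    return cv2.resize(c["img"][y0:y1,x0:x1,::-1],None,fx=s,fy=s,interpolation=cv2.INTER_CUBIC)
E
python3 - <<'E'
from h import *
t=capture("top");s=capture("side")
A=crop(t,200,265,280,320,5);B=crop(s,245,195,325,250,5)
C=crop(t,355,240,435,290,5);D=crop(s,270,270,350,320,5)
cv2.imwrite("pics/m1.png",np.vstack([np.hstack([A,B]),np.hstack([C,D])]))
E
```

```text
(no output)
```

View pics/m1.png

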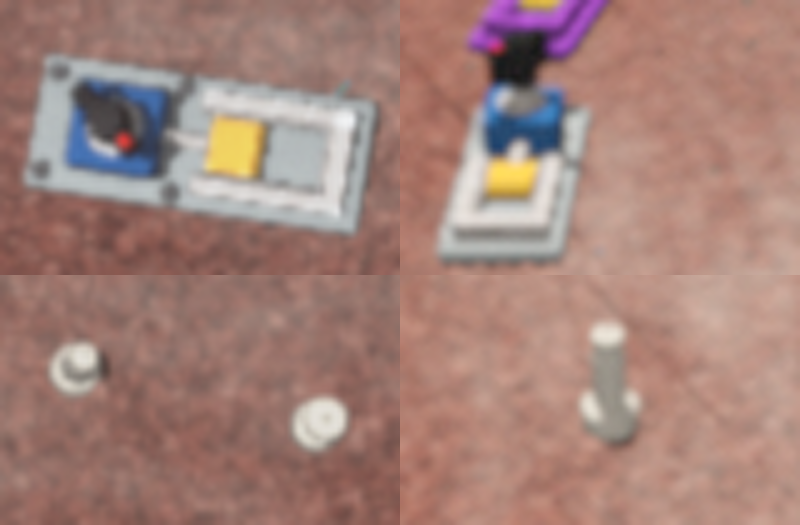

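The crop shows the grey holder: blue block, black wing with its red dot at top crop (125,142), brass jaw at (235,147), and the pocket to the right of the jaw. The tall die stands alone; its top is at about (371.6,256) in the top view and (311,281) in the side view.

```bash
python3 - <<'E'
from h import *
t=capture("top");s=capture("side")
f=lambda uv,x0,y0:np.array(uv,float)/5+[x0-.4,y0-.4]
q=onz(t,f([(47,57),(375,98),(358,232),(28,185)],200,265),.008)
print("base",q.round(4),np.linalg.norm(q-np.roll(q,-1,0),axis=1).round(4))
qs=onz(s,f([(440-400,255),(563-400,260),(590-400,110)],245,195),.008); print("side near corners",qs.round(4))
C=q.mean(0); x=(q[0]+q[3]-q[1]-q[2])/2; x/=np.linalg.norm(x); y=np.array([-x[1],x[0],0])
O=C-.044*x;S=C+.036*x
print("x",x.round(3),np.degrees(np.arctan2(x[1],x[0])),"pocket",O.round(4),"screw",S.round(4))
d=onz(t,f([(125,142)],200,265),.06)[0]; e=onz(t,f([(85,95)],200,265),.067)[0]
for a in(d,e): print("wing end",[(a-S)@x,(a-S)@y],np.degrees(np.arctan2((a-S)@y,(a-S)@x)))
a=onz(t,f([(85,82)],355,240),.045)[0];b=onz(s,f([(207,57)],270,270),.045)[0];print("die top",a.round(4),b.round(4))
a=onz(t,f([(77,370-275)],355,240),.0)[0];print("die base approx",a.round(4))
# jaw, pocket floor in holder frame
for n,uv,z in[("jaw top",(235,147),.018),("pocket floor mid",(297,155),.008)]:
    a=onz(t,f([uv],200,265),z)[0]-O;print(n,(a@x).round(4),(a@y).round(4))
E
```

```text
base [[0.5114 0.164  0.008 ]
 [0.4896 0.0174 0.008 ]
 [0.4299 0.0257 0.008 ]
 [0.4542 0.1721 0.008 ]] [0.1482 0.0602 0.1484 0.0577]
side near corners [[0.4347 0.0252 0.008 ]
 [0.4924 0.01   0.008 ]
 [0.5175 0.162  0.008 ]]
x [0.155 0.988 0.   ] 81.06932535738808 pocket [0.4644 0.0514 0.008 ] screw [0.4769 0.1304 0.008 ]
wing end [np.float64(-0.00955783565182281), np.float64(0.008495007013870954)] 138.36929682355864
wing end [np.float64(0.009526842082111148), np.float64(-0.008564535232276805)] -41.95522298996388
die top [ 0.5427 -0.1986  0.045 ] [ 0.5469 -0.1952  0.045 ]
die base approx [ 0.544  -0.1998  0.    ]
jaw top 0.028 0.0008
pocket floor mid 0.0012 -0.0002
```

Call:
servo_tool:
  targets: [0.21,-0.48,0,0,0,-0.16,1,0.43,-0.95,0,0,0,-0.32,1,0.43,-0.95,0,0,0,-0.32,1]

```text
time_s: 0.6
tcp_pos: [0.2068, 0.557, 0.2317]
eef_rot: [[-0.915, 0.404, 0.001], [0.404, 0.915, -0.0], [-0.001, 0.0, -1.0]]
ft_force: [0.7, 0.2, 0.1]
gripper_width: 0.0855
finger_force: 0.0
```

Call:
servo_tool:
  targets: [0.21,-0.48,0,0,0,-0.16,1,0.43,-0.95,0,0,0,-0.32,1,0.43,-0.95,0,0,0,-0.32,1]

```text
time_s: 0.9
tcp_pos: [0.2497, 0.4623, 0.2319]
eef_rot: [[-0.835, 0.55, 0.001], [0.55, 0.835, 0.0], [-0.001, 0.001, -1.0]]
ft_force: [0.2, 0.1, 0.2]
gripper_width: 0.085
finger_force: 0.0
```

Call:
servo_tool:
  targets: [0.21,-0.48,0,0,0,-0.16,1,0.43,-0.95,0,0,0,-0.32,1,0.43,-0.95,0,0,0,-0.32,1]

```text
time_s: 1.2
tcp_pos: [0.2927, 0.3676, 0.2318]
eef_rot: [[-0.732, 0.682, 0.001], [0.682, 0.732, 0.0], [-0.001, 0.001, -1.0]]
ft_force: [-0.3, 0.6, -0.2]
gripper_width: 0.0853
finger_force: 0.0
```

Call:
servo_tool:
  targets: [0.21,-0.48,0,0,0,-0.16,1,0.43,-0.95,0,0,0,-0.32,1,0.43,-0.95,0,0,0,-0.32,1]

```text
time_s: 1.5
tcp_pos: [0.3359, 0.2726, 0.2317]
eef_rot: [[-0.607, 0.795, 0.001], [0.795, 0.607, -0.0], [-0.001, 0.001, -1.0]]
ft_force: [-0.1, 0.5, 0.2]
gripper_width: 0.0854
finger_force: 0.0
```

Call:
servo_tool:
  targets: [0.21,-0.48,0,0,0,-0.16,1,0.43,-0.95,0,0,0,-0.32,1,0.43,-0.95,0,0,0,-0.32,1]

```text
time_s: 1.8
tcp_pos: [0.3789, 0.1775, 0.2315]
eef_rot: [[-0.466, 0.885, 0.001], [0.885, 0.466, -0.0], [-0.001, 0.0, -1.0]]
ft_force: [-0.5, -0.5, 0.1]
gripper_width: 0.0854
finger_force: 0.0
```

Call:
servo_tool:
  targets: [0.21,-0.48,0,0,0,-0.16,1,0.43,-0.95,0,0,0,-0.32,1,0.43,-0.95,0,0,0,-0.32,1]

```text
time_s: 2.1
tcp_pos: [0.4219, 0.0825, 0.2313]
eef_rot: [[-0.312, 0.95, 0.0], [0.95, 0.312, -0.001], [-0.001, -0.0, -1.0]]
ft_force: [-0.3, 0.8, 0.6]
gripper_width: 0.085
finger_force: 0.0
```

Call:
servo_tool:
  targets: [0.21,-0.48,0,0,0,-0.16,1,0.43,-0.95,0,0,0,-0.32,1,0.43,-0.95,0,0,0,-0.32,1]

```text
time_s: 2.4
tcp_pos: [0.465, -0.0122, 0.2309]
eef_rot: [[-0.151, 0.989, -0.001], [0.989, 0.151, -0.0], [-0.0, -0.001, -1.0]]
ft_force: [-1.2, 0.7, 0.1]
gripper_width: 0.0854
finger_force: 0.0
```

Call:
servo_tool:
  targets: [0.21,-0.48,0,0,0,-0.16,1,0.43,-0.95,0,0,0,-0.32,1,0.43,-0.95,0,0,0,-0.32,1]

```text
time_s: 2.7
tcp_pos: [0.508, -0.1068, 0.2305]
eef_rot: [[0.015, 1.0, -0.001], [1.0, -0.015, -0.0], [-0.0, -0.001, -1.0]]
ft_force: [0.8, 1.1, 0.3]
gripper_width: 0.0853
finger_force: 0.0
```

Call:
servo_tool:
  targets: [0.21,-0.48,0,0,0,-0.16,1,0.4,-0.92,0,0,0,-0.3,1,0.4,-0.92,0,0,0,-0.3,1]

```text
time_s: 3.0
tcp_pos: [0.5481, -0.1987, 0.23]
eef_rot: [[0.171, 0.985, -0.001], [0.985, -0.171, 0.0], [0.0, -0.002, -1.0]]
ft_force: [0.9, 0.1, 0.3]
gripper_width: 0.0854
finger_force: 0.0
```

Call:
servo_tool:
  targets: [-0.03,0.02,-0.5,0,0,0,1,-0.03,0.02,-1,0,0,0,1,-0.03,0.02,-1,0,0,0,1]

```text
time_s: 3.3
tcp_pos: [0.5412, -0.1917, 0.1249]
eef_rot: [[0.165, 0.986, -0.009], [0.986, -0.165, 0.004], [0.003, -0.009, -1.0]]
ft_force: [0.1, 1.1, 0.4]
gripper_width: 0.0852
finger_force: 0.0
```

Call:
servo_tool:
  targets: [0,0,-0.3,0,0,0,1,0,0,-0.65,0,0,0,1,0,0,-0.65,0,0,0,1,0,0,-0.65,0,0,0,1]

```text
time_s: 3.7
tcp_pos: [0.5443, -0.1942, 0.0687]
eef_rot: [[0.167, 0.986, 0.001], [0.986, -0.167, -0.0], [-0.0, 0.001, -1.0]]
ft_force: [-0.8, -0.4, -0.1]
gripper_width: 0.0853
finger_force: 0.0
```

```bash
python3 - <<'E'
from h import *
st=get_state();print(st["tcp_pos"])
t=capture("top");s=capture("side")
print(pix(t,st["tcp_pos"]),pix(s,st["tcp_pos"]))
A=crop(t,330,215,410,290,5);B=crop(s,270,235,350,310,5)
cv2.imwrite("pics/m2.png",np.hstack([A,B]))
E
```

```text
[ 0.54429309 -0.1941518   0.06872565]
[[370.67115125 253.55629101]] [[309.25504655 270.81739572]]
```

View pics/m2.png

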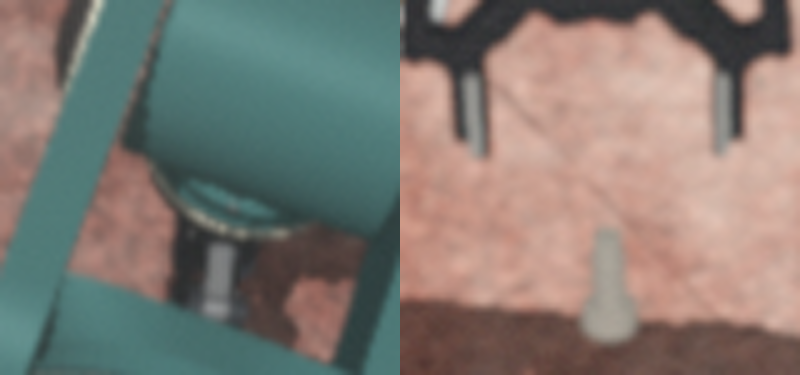

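The side crop shows the finger tips at (475,155) and (722,155), with the die's thinner stem below at (607,230). The projected TCP agrees with the finger midpoint in the side view, so I'll trust the side camera. The die is at about (0.547, -0.196).

Call:
servo_tool:
  targets: [0.03,-0.02,-0.2,0,0,0,1,0.03,-0.02,-0.4,0,0,0,1,0.03,-0.02,-0.47,0,0,0,1,0.03,-0.02,-0.47,0,0,0,1]

```text
time_s: 4.2
tcp_pos: [0.5465, -0.1967, 0.0199]
eef_rot: [[0.169, 0.986, 0.0], [0.986, -0.169, 0.0], [0.0, 0.0, -1.0]]
ft_force: [0.4, -0.4, 0.1]
gripper_width: 0.0854
finger_force: 0.0
```

Call:
servo_tool:
  targets: [0,0,0,0,0,0,-0.3,0,0,0,0,0,0,-0.6,0,0,0,0,0,0,-0.8,0,0,0,0,0,0,-1,0,0,0,0,0,0,-1,0,0,0,0,0,0,-1,0,0,0,0,0,0,-1]

```text
time_s: 4.9
tcp_pos: [0.5465, -0.1969, 0.0199]
eef_rot: [[0.169, 0.986, 0.0], [0.986, -0.169, -0.0], [-0.0, 0.001, -1.0]]
ft_force: [-2.8, 0.8, 7.0]
gripper_width: 0.0205
finger_force: 58.6
```

```bash
python3 - <<'E'
from h import *
st=get_state();print(st["tcp_pos"],st["ft_force"],st["gripper_width"],st["moment"])
t=capture("top");s=capture("side")
print(pix(s,st["tcp_pos"]))
cv2.imwrite("pics/m3.png",crop(s,280,260,340,320,9))
E
```

```text
[ 0.54648838 -0.19689454  0.01991065] [-2.75524143  0.78662625  7.01862863] 0.02045991558447545 [ 0.0686753   0.29980651 -0.02999032]
[[311.2793355  291.79662762]]
```

View pics/m3.png

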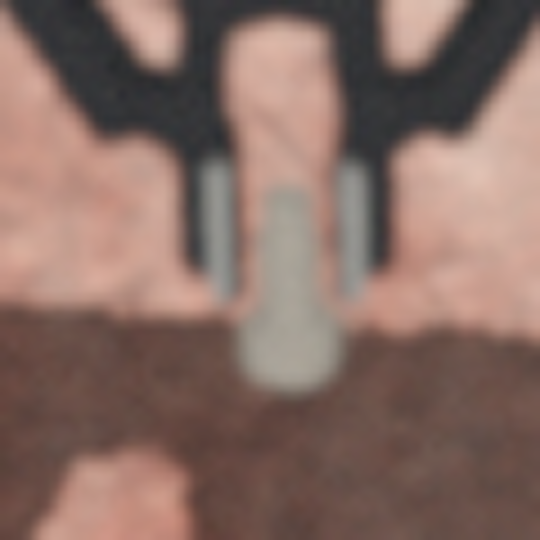

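The crop shows the tips (220,300) and (350,300) pinching the wide base's rim, with the stem (290,240) still free. I'll open, rise 7 mm and grip the stem.

Call:
servo_tool:
  targets: [0,0,0,0,0,0,0,0,0,0,0,0,0,0,0,0,0.07,0,0,0,0,0,0,0.07,0,0,0,0]

```text
time_s: 5.4
tcp_pos: [0.5467, -0.197, 0.0274]
eef_rot: [[0.169, 0.986, 0.001], [0.986, -0.169, -0.0], [-0.0, 0.001, -1.0]]
ft_force: [0.4, -0.9, -0.8]
gripper_width: 0.0425
finger_force: 0.0
```

Call:
servo_tool:
  targets: [0,0,0,0,0,0,-0.4,0,0,0,0,0,0,-0.7,0,0,0,0,0,0,-1,0,0,0,0,0,0,-1,0,0,0,0,0,0,-1,0,0,0,0,0,0,-1]

```text
time_s: 6.0
tcp_pos: [0.5464, -0.1968, 0.0267]
eef_rot: [[0.169, 0.986, 0.0], [0.986, -0.169, -0.0], [-0.0, 0.0, -1.0]]
ft_force: [-1.2, 0.9, 4.2]
gripper_width: 0.0202
finger_force: 58.5
```

Call:
servo_tool:
  targets: [0,0,0.2,0,0,0,-1,0,0,0.4,0,0,0,-1,0,0,0.5,0,0,0,-1,0,0,0.5,0,0,0,-1]

```text
time_s: 6.4
tcp_pos: [0.5468, -0.197, 0.0775]
eef_rot: [[0.169, 0.986, 0.002], [0.986, -0.169, -0.001], [-0.0, 0.002, -1.0]]
ft_force: [-0.6, 0.4, 0.6]
gripper_width: 0.0197
finger_force: 58.7
```

```bash
python3 - <<'E'
from h import *
st=get_state();print(st["tcp_pos"],st["ft_force"],st["gripper_width"],st["moment"])
s=capture("side")
print(pix(s,st["tcp_pos"]))
cv2.imwrite("pics/m4.png",crop(s,280,240,340,310,8))
E
```

```text
[ 0.54684233 -0.19702002  0.07747989] [-0.55566384  0.355921    0.64505656] 0.019721936784901563 [-0.04646782  0.03244544  0.01503687]
[[310.61949661 267.74243178]]
```

View pics/m4.png

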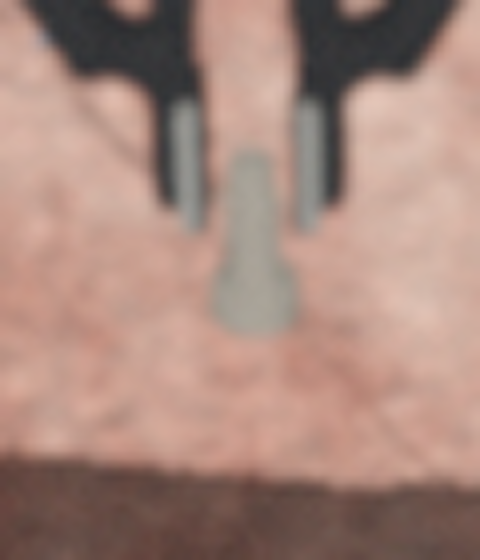

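The crop shows the die upright between the pads, stem at (252,200), base bottom at (255,333), which matches 26.7 mm from TCP to die underside. Now I'll move above the pocket.

Call:
servo_tool:
  targets: [-0.13,0.4,0,0,0,0,-1,-0.26,0.82,0,0,0,0,-1,-0.26,0.82,0,0,0,0,-1]

```text
time_s: 6.75
tcp_pos: [0.5186, -0.1115, 0.0748]
eef_rot: [[0.167, 0.986, -0.002], [0.986, -0.167, 0.001], [0.001, -0.002, -1.0]]
ft_force: [-0.2, -0.6, -0.2]
gripper_width: 0.0203
finger_force: 58.8
```

Call:
servo_tool:
  targets: [-0.13,0.4,0,0,0,0,-1,-0.26,0.82,0,0,0,0,-1,-0.26,0.82,0,0,0,0,-1]

```text
time_s: 7.05
tcp_pos: [0.4929, -0.0298, 0.0752]
eef_rot: [[0.166, 0.986, -0.001], [0.986, -0.166, 0.001], [0.001, -0.002, -1.0]]
ft_force: [0.3, -1.0, -0.7]
gripper_width: 0.0199
finger_force: 58.9
```

Call:
servo_tool:
  targets: [-0.13,0.4,0,0,0,0,-1,-0.27,0.82,0,0,0,0,-1,-0.27,0.82,-0.1,0,0,0,-1,-0.27,0.82,-0.15,0,0,0,-1,-0.27,0.82,-0.15,0,0,0,-1]

```text
time_s: 7.55
tcp_pos: [0.4671, 0.0483, 0.06]
eef_rot: [[0.169, 0.986, -0.002], [0.986, -0.169, -0.0], [-0.001, -0.002, -1.0]]
ft_force: [0.2, -1.0, -0.5]
gripper_width: 0.0203
finger_force: 58.9
```

```bash
python3 - <<'E'
from h import *
st=get_state();print(st["tcp_pos"],st["ft_force"],st["gripper_width"])
s=capture("side");t=capture("top")
p=st["tcp_pos"]
print((pix(s,p-[0,0,.0267])-[245,195]+.4)*6)
xh=np.array([.155,.988,0]);yh=np.array([-.988,.155,0])
O=np.array([p[0],p[1],0])
for z,a,b in[(.018,-.0129,-.013),(.018,-.0129,.013),(.018,.013,-.013),(.018,.013,.013),(.008,-.031,-.03),(.008,-.031,.03)]:
    print(z,a,b,((pix(s,O+a*xh+b*yh+[0,0,z])-[245,195]+.4)*6).round(0))
cv2.imwrite("pics/m5.png",crop(s,245,195,310,255,6)); 
cv2.imwrite("pics/m5.png",np.hstack([crop(s,245,195,310,260,6),crop(t,210,260,275,325,6)]))
E
```

```text
[0.46709062 0.04828522 0.05999649] [ 0.18024401 -0.96360133 -0.50144685] 0.020331168153422185
[[121.74257417 215.32736693]]
0.018 -0.0129 -0.013 [[154. 264.]]
0.018 -0.0129 0.013 [[ 89. 265.]]
0.018 0.013 -0.013 [[160. 232.]]
0.018 0.013 0.013 [[ 96. 233.]]
0.008 -0.031 -0.03 [[194. 308.]]
0.008 -0.031 0.03 [[ 43. 310.]]
```

View pics/m5.png

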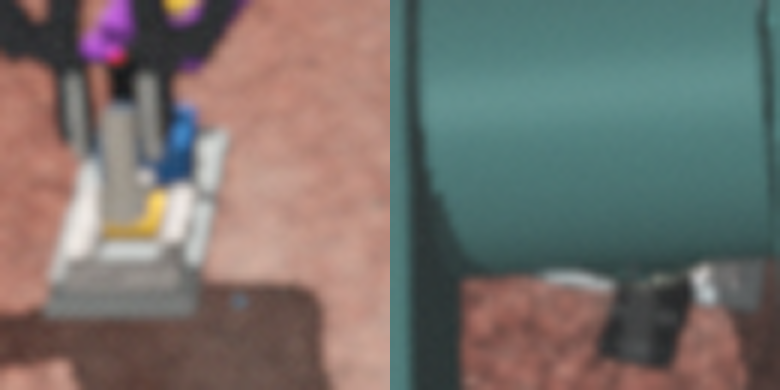

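The left crop shows the die above the pocket, with its bottom at (122,226) and the near wall's outer top edge at about (120,262), where I predicted 279. The holder may therefore lie farther in +y than estimated, so I'll measure the edges numerically on the unobstructed first picture.

```bash
python3 - <<'E'
from h import *
s=capture("side");t=capture("top")
i=cv2.imread("pics/side0.png").astype(int);k=cv2.imread("pics/top0.png").astype(int)
print("side col 263..266 BGR");
for v in range(222,252): print(v,i[v,263:267].mean(0).round(),end=" ")
print("\ntop along axis:")
a=onz(t,[[240,293]],0)
# sample along holder axis in top view, from base corners line
p0=np.array([272.9,297.6]);dr=np.array([-65.8,-8.9])/66.4
for n in range(-4,32): 
    q=p0+dr*n; print(n,k[int(round(q[1])),int(round(q[0]))],end=" ")
def cen(im,f,x0,y0,x1,y1):
    m=f(im[y0:y1,x0:x1]);v,u=np.nonzero(m);return np.array([u.mean()+x0,v.mean()+y0]),len(u),(u.min()+x0,u.max()+x0,v.min()+y0,v.max()+y0)
yel=lambda I:(I[...,2]>150)&(I[...,0]<90)&(I[...,1]>110)
blu=lambda I:(I[...,0]>110)&(I[...,2]<80)
for nm,im,c,b in[("side",i,s,(245,195,325,250)),("top",k,t,(200,265,280,320))]:
    for cn,f,z in[("yel",yel,.018),("blue",blu,.032)]:
        r=cen(im,f,*b);print("\n",nm,cn,r,onz(c,[r[0]],z).round(4))
E
```

```text
side col 263..266 BGR
222 [110.  72.  38.] 223 [112.  75.  44.] 224 [114.  83.  60.] 225 [119. 105. 102.] 226 [122. 145. 164.] 227 [120. 188. 220.] 228 [108. 213. 250.] 229 [100. 220. 254.] 230 [ 96. 216. 254.] 231 [ 90. 204. 242.] 232 [ 76. 183. 221.] 233 [ 66. 152. 189.] 234 [100. 139. 163.] 235 [160. 169. 174.] 236 [196. 199. 198.] 237 [210. 214. 215.] 238 [214. 219. 224.] 239 [200. 206. 211.] 240 [160. 164. 171.] 241 [127. 132. 137.] 242 [136. 139. 142.] 243 [165. 168. 168.] 244 [182. 185. 182.] 245 [166. 169. 166.] 246 [130. 133. 132.] 247 [107. 112. 127.] 248 [104. 114. 151.] 249 [115. 128. 171.] 250 [122. 136. 180.] 251 [123. 138. 182.] 
top along axis:
-4 [100 108 146] -3 [ 96 103 139] -2 [ 92  99 131] -1 [ 93  98 125] 0 [117 118 124] 1 [171 170 165] 2 [170 169 164] 3 [139 139 139] 4 [169 170 174] 5 [209 211 215] 6 [215 217 220] 7 [208 211 215] 8 [188 191 196] 9 [181 181 181] 10 [186 185 181] 11 [188 187 181] 12 [188 187 181] 13 [189 187 181] 14 [188 186 181] 15 [188 186 180] 16 [188 186 180] 17 [187 185 179] 18 [186 185 178] 19 [173 172 166] 20 [129 134 136] 21 [ 85 122 144] 22 [ 80 157 197] 23 [ 93 196 233] 24 [ 98 213 241] 25 [ 97 212 241] 26 [ 98 211 241] 27 [ 97 210 240] 28 [ 98 211 240] 29 [ 98 209 240] 30 [100 209 239] 31 [128 208 234] 
 side yel (array([267.64516129, 225.87096774]), 31, (np.int64(263), np.int64(274), np.int64(195), np.int64(233))) [[0.4752 0.0989 0.018 ]]

 side blue (array([269.62337662, 219.62337662]), 77, (np.int64(262), np.int64(276), np.int64(214), np.int64(224))) [[0.4816 0.105  0.032 ]]

 top yel (array([251., 295.]), 17, (np.int64(250), np.int64(252), np.int64(291), np.int64(299))) [[0.4656 0.0694 0.018 ]]

 top blue (array([223.92553191, 291.06382979]), 94, (np.int64(214), np.int64(232), np.int64(282), np.int64(299))) [[0.4742 0.1274 0.032 ]]
```

```bash
python3 - <<'E'
from h import *
s=capture("side")
i=cv2.imread("pics/side0.png").astype(int)
th=np.radians(81);xh=np.array([np.cos(th),np.sin(th),0]);yh=np.array([-xh[1],xh[0],0])
O=np.array([.4675,.0515,0])
P={"plate near R z8":(-31,-30,8),"plate near R z0":(-31,-30,0),"plate near L z8":(-31,30,8),"far R z8":(119,-30,8),"blue near R bottom":(60,-20,8),"blue near R top":(60,-20,32),"blue near L top":(60,20,32),"blue far R top":(100,-20,32),"wall out top":(-25,0,18),"wall in top":(-15.9,0,18),"jaw ch top":(16,0,18),"jaw face bot":(13,0,8),"plate front mid z8":(-31,0,8),"plate front mid z0":(-31,0,0)}
for n,p in P.items(): print(n,pix(s,O+xh*p[0]/1e3+yh*p[1]/1e3+[0,0,p[2]/1e3]).round(1))
print("blue col 275");[print(v,i[v,273:276].mean(0).round(),end=" ") for v in range(208,230)]
print("\nplate col 256");[print(v,i[v,256:258].mean(0).round(),end=" ") for v in range(238,252)]
print("\nrow 244");[print(u,i[244,u],end=" ") for u in list(range(248,258))+list(range(272,284))]
E
```

```text
plate near R z8 [[276.9 245.3]]
plate near R z0 [[277.2 248.1]]
plate near L z8 [[251.9 245.6]]
far R z8 [[281.9 216.3]]
blue near R bottom [[276.1 227. ]]
blue near R top [[275.5 218.6]]
blue near L top [[259.8 218.9]]
blue far R top [[276.9 211.5]]
wall out top [[264.4 240.5]]
wall in top [[264.8 238.6]]
jaw ch top [[266.2 232.1]]
jaw face bot [[266.4 236.2]]
plate front mid z8 [[264.4 245.4]]
plate front mid z0 [[264.7 248.3]]
blue col 275
208 [ 94. 107. 147.] 209 [108. 122. 166.] 210 [117. 127. 169.] 211 [135. 132. 164.] 212 [155. 131. 143.] 213 [156. 121. 107.] 214 [136. 105.  84.] 215 [139. 108.  85.] 216 [167. 120.  81.] 217 [184. 127.  70.] 218 [183. 125.  62.] 219 [160. 108.  54.] 220 [126.  83.  41.] 221 [109.  72.  38.] 222 [107.  70.  34.] 223 [110.  72.  39.] 224 [112.  82.  60.] 225 [137. 123. 120.] 226 [172. 173. 178.] 227 [197. 204. 212.] 228 [208. 215. 223.] 229 [211. 217. 225.] 
plate col 256
238 [217. 222. 228.] 239 [204. 209. 216.] 240 [166. 171. 178.] 241 [135. 140. 144.] 242 [144. 147. 150.] 243 [168. 173. 172.] 244 [183. 186. 184.] 245 [168. 170. 168.] 246 [131. 135. 134.] 247 [111. 116. 134.] 248 [112. 123. 160.] 249 [128. 140. 185.] 250 [132. 146. 191.] 251 [132. 146. 189.] 
row 244
248 [112 128 178] 249 [117 131 180] 250 [120 134 181] 251 [128 140 182] 252 [155 161 182] 253 [179 184 187] 254 [189 193 190] 255 [188 191 188] 256 [183 186 184] 257 [183 186 184] 272 [178 181 180] 273 [179 182 180] 274 [181 183 182] 275 [185 188 186] 276 [176 179 177] 277 [151 154 160] 278 [130 140 165] 279 [133 146 182] 280 [135 149 187] 281 [134 147 186] 282 [138 151 190] 283 [143 155 190]
```

The holder model at origin (0.4675, 0.0515) reprojects within 0.5 px on the plate edges and blue block, so I take the pocket as (0.468, 0.0505). The die rides about 2 mm to +y of the TCP, so I'll shift +1 mm in x and y and descend.

Call:
servo_tool:
  targets: [0.01,0.01,0,0,0,0,-1,0.01,0.01,-0.08,0,0,0,-1,0.01,0.01,-0.13,0,0,0,-1,0.01,0.01,-0.16,0,0,0,-1,0.01,0.01,-0.16,0,0,0,-1]

```text
time_s: 8.3
tcp_pos: [0.468, 0.0502, 0.0446]
eef_rot: [[0.169, 0.986, -0.001], [0.986, -0.169, -0.0], [-0.0, -0.001, -1.0]]
ft_force: [0.1, -0.3, -0.0]
gripper_width: 0.0199
finger_force: 58.9
```

Call:
servo_tool:
  targets: [0,0,-0.03,0,0,0,-1,0,0,-0.06,0,0,0,-1,0,0,-0.08,0,0,0,-1,0,0,-0.08,0,0,0,-1]

```text
time_s: 8.7
tcp_pos: [0.4698, 0.0511, 0.0408]
eef_rot: [[0.169, 0.986, 0.004], [0.986, -0.169, 0.002], [0.002, 0.003, -1.0]]
ft_force: [-13.1, 8.1, 38.6]
gripper_width: 0.0199
finger_force: 62.9
```

Call:
servo_tool:
  targets: [0,0,0.07,0,0,0,-1,-0.02,0.015,0.07,0,0,0,-1,-0.02,0.015,0.07,0,0,0,-1]

```text
time_s: 9.0
tcp_pos: [0.4661, 0.0518, 0.0441]
eef_rot: [[0.169, 0.986, -0.0], [0.986, -0.169, -0.0], [-0.0, -0.0, -1.0]]
ft_force: [0.4, -0.0, 0.3]
gripper_width: 0.0201
finger_force: 59.2
```

Call:
servo_tool:
  targets: [0,0,-0.02,0,0,0,-1,0,0,-0.04,0,0,0,-1,0,0,-0.06,0,0,0,-1,0,0,-0.07,0,0,0,-1]

```text
time_s: 9.4
tcp_pos: [0.4674, 0.0525, 0.0396]
eef_rot: [[0.169, 0.986, 0.002], [0.986, -0.169, 0.002], [0.002, 0.002, -1.0]]
ft_force: [3.5, 1.1, 3.0]
gripper_width: 0.0198
finger_force: 59.4
```

Call:
servo_tool:
  targets: [0,0,0,0,0,0,-1,0,0,0,0,0,0,-1]

```text
time_s: 9.6
tcp_pos: [0.4665, 0.0521, 0.037]
eef_rot: [[0.169, 0.986, 0.001], [0.986, -0.169, 0.001], [0.001, 0.0, -1.0]]
ft_force: [2.5, 5.8, 1.1]
gripper_width: 0.02
finger_force: 59.7
```

Call:
servo_tool:
  targets: [0.003,0.01,0,0,0,0,-1,0.003,0.01,-0.01,0,0,0,-1,0.003,0.01,-0.02,0,0,0,-1,0.003,0.01,-0.025,0,0,0,-1,0.003,0.01,-0.025,0,0,0,-1]

```text
time_s: 10.1
tcp_pos: [0.4666, 0.0528, 0.0348]
eef_rot: [[0.169, 0.986, -0.0], [0.986, -0.169, 0.0], [0.0, -0.0, -1.0]]
ft_force: [0.7, 4.4, 2.9]
gripper_width: 0.0203
finger_force: 60.1
```

Call:
servo_tool:
  targets: [0,0.005,-0.01,0,0,0,-1,0,0.005,-0.015,0,0,0,-1,0,0.005,-0.015,0,0,0,-1]

```text
time_s: 10.4
tcp_pos: [0.4668, 0.0532, 0.0346]
eef_rot: [[0.169, 0.986, 0.0], [0.986, -0.169, -0.0], [-0.0, 0.0, -1.0]]
ft_force: [-8.5, 2.3, 20.1]
gripper_width: 0.0202
finger_force: 61.8
```

The floor is at TCP 34.7 mm, exactly as predicted for a fully seated die. I'll ease off, release and rise.

Call:
servo_tool:
  targets: [0,0,0.012,0,0,0,-1,0,0,0.012,0,0,0,-0.5,0,0,0.012,0,0,0,0,0,0,0.012,0,0,0,0.3,0,0,0.012,0,0,0,0.3]

```text
time_s: 10.9
tcp_pos: [0.4664, 0.0531, 0.0342]
eef_rot: [[0.169, 0.986, -0.0], [0.986, -0.169, -0.0], [-0.0, -0.0, -1.0]]
ft_force: [-0.8, -0.7, -0.9]
gripper_width: 0.0559
finger_force: 0.0
```

Call:
servo_tool:
  targets: [0,0,0.3,0,0,0,0.3,0,0,0.6,0,0,0,0.3,0,0,1,0,0,0,0.3,0,0,1,0,0,0,0.3]

```text
time_s: 11.3
tcp_pos: [0.4684, 0.0533, 0.1397]
eef_rot: [[0.169, 0.986, 0.007], [0.986, -0.169, 0.0], [0.001, 0.007, -1.0]]
ft_force: [1.2, 0.8, -0.9]
gripper_width: 0.0557
finger_force: 0.0
```

```bash
python3 - <<'E'
from h import *
st=get_state();print(st["tcp_pos"],st["joint_positions"])
s=capture("side")
cv2.imwrite("pics/m6.png",crop(s,240,185,305,255,8))
E
```

```text
[0.46842084 0.05326222 0.13965879] [ 3.39096868e+00 -1.76663555e+01  1.13711127e+02 -7.49725944e-03
  8.35638808e+01  1.31048455e+01]
```

View pics/m6.png

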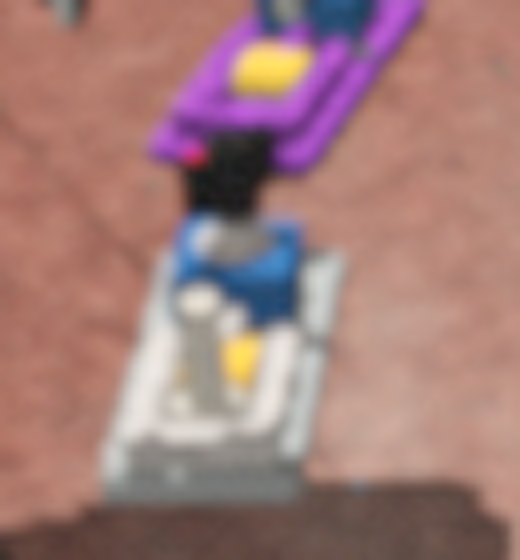

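The crop shows the die upright in the pocket, top at (200,298), jaw behind at (240,360), and the wing with its red dot at (195,155). Next I go above the wing, turning +139° so the fingers straddle the bar.

Call:
servo_tool:
  targets: [0,0.04,0,0,0,0.25,0.3,0.01,0.08,0,0,0,0.5,0.3,0.02,0.12,0,0,0,0.75,0.3,0.02,0.155,0,0,0,0.927,0.3]

```text
time_s: 11.75
tcp_pos: [0.4683, 0.0688, 0.1333]
eef_rot: [[-0.316, 0.949, -0.002], [0.949, 0.316, -0.0], [0.0, -0.002, -1.0]]
ft_force: [0.3, -0.3, 0.4]
gripper_width: 0.0554
finger_force: 0.0
```

Call:
servo_tool:
  targets: [0,0.04,0,0,0,0.25,0.3,0.01,0.08,0,0,0,0.5,0.3,0.02,0.12,0,0,0,0.75,0.3,0.02,0.155,0,0,0,0.927,0.3]

```text
time_s: 12.15
tcp_pos: [0.4703, 0.0843, 0.1332]
eef_rot: [[-0.722, 0.692, -0.002], [0.692, 0.722, -0.0], [0.001, -0.001, -1.0]]
ft_force: [-0.7, -0.3, 0.5]
gripper_width: 0.0557
finger_force: 0.0
```

Call:
servo_tool:
  targets: [0,0.04,0,0,0,0.25,0.3,0.01,0.08,0,0,0,0.5,0.3,0.02,0.12,0,0,0,0.75,0.3,0.02,0.155,0,0,0,0.927,0.3]

```text
time_s: 12.55
tcp_pos: [0.4723, 0.0998, 0.1332]
eef_rot: [[-0.961, 0.275, -0.002], [0.275, 0.961, -0.0], [0.001, -0.001, -1.0]]
ft_force: [-0.4, -0.8, 0.4]
gripper_width: 0.0558
finger_force: 0.0
```

Call:
servo_tool:
  targets: [0,0.04,0,0,0,0.25,0.3,0.01,0.08,0,0,0,0.5,0.3,0.02,0.12,0,0,0,0.75,0.3,0.02,0.155,0,0,0,0.927,0.3]

```text
time_s: 12.95
tcp_pos: [0.4743, 0.1152, 0.1332]
eef_rot: [[-0.979, -0.205, -0.002], [-0.205, 0.979, -0.0], [0.002, -0.0, -1.0]]
ft_force: [0.6, -0.7, 0.1]
gripper_width: 0.0553
finger_force: 0.0
```

Call:
servo_tool:
  targets: [0,0.04,0,0,0,0.25,0.3,0.01,0.08,0,0,0,0.5,0.3,0.02,0.12,0,0,0,0.75,0.3,0.02,0.155,0,0,0,0.927,0.3,0.02,0.155,0,0,0,0.927,0.3]

```text
time_s: 13.45
tcp_pos: [0.4762, 0.1308, 0.1333]
eef_rot: [[-0.772, -0.635, -0.001], [-0.635, 0.772, -0.0], [0.001, 0.001, -1.0]]
ft_force: [-0.5, 0.8, -0.3]
gripper_width: 0.0554
finger_force: 0.0
```

```bash
python3 - <<'E'
from h import *
st=get_state();r=st["eef_rot"];print(st["tcp_pos"],np.degrees(np.arctan2(r[1,1],r[0,1])),st["joint_positions"].round(1))
s=capture("side")
print("die top pred",pix(s,[.4668,.0535,.053]))
img=s["img"][:,:,::-1].astype(int)
for n,c in (("side",s),):
    print("wing ctr pred z56", pix(c,[.4796,.1305,.056]),"top z67",pix(c,[.4796,.1305,.067]))
i=cv2.imread("pics/side0.png").astype(int)
sub=i[195:235,245:300]; m=(sub.max(2)<60); v,u=np.nonzero(m);print("black",u.mean()+245,v.mean()+195,u.min()+245,u.max()+245,v.min()+195,v.max()+195)
E
```

```text
[0.47621348 0.13082905 0.13332142] 129.44549588380042 [  12.4  -14.   111.4   -0.    82.7 -117. ]
die top pred [[264.028495   222.27536711]]
wing ctr pred z56 [[267.59654708 206.72140702]] top z67 [[267.27502844 202.81145379]]
black 268.61333333333334 206.34666666666666 264 273 202 211
```

Call:
servo_tool:
  targets: [0.04,0,0,0,0,0,0.3,0.04,0,-0.4,0,0,0,0.3,0.04,0,-0.7,0,0,0,0.3,0.04,0,-0.93,0,0,0,0.3,0.04,0,-0.93,0,0,0,0.3]

```text
time_s: 14.0
tcp_pos: [0.479, 0.1301, 0.0383]
eef_rot: [[-0.775, -0.632, -0.005], [-0.632, 0.775, -0.001], [0.005, 0.002, -1.0]]
ft_force: [-0.2, -0.1, 0.8]
gripper_width: 0.0556
finger_force: 0.0
```

Call:
servo_tool:
  targets: [0,0,0,0,0,0,-0.2,0,0,0,0,0,0,-0.5,0,0,0,0,0,0,-0.7,0,0,0,0,0,0,-1,0,0,0,0,0,0,-1,0,0,0,0,0,0,-1,0,0,0,0,0,0,-1]

```text
time_s: 14.7
tcp_pos: [0.4811, 0.1312, 0.0433]
eef_rot: [[-0.774, -0.634, 0.002], [-0.634, 0.774, 0.001], [-0.002, -0.0, -1.0]]
ft_force: [-4.9, 3.3, 7.6]
gripper_width: 0.0151
finger_force: 58.5
```

```bash
python3 - <<'E'
from h import *
st=get_state();r=st["eef_rot"];print(st["tcp_pos"],st["gripper_width"],st["ft_force"],st["moment"],np.degrees(np.arctan2(r[1,1],r[0,1])),r[:,1])
E
```

```text
[0.48112503 0.13121891 0.04333054] 0.01509489431639176 [-4.87074174  3.3385168   7.58177235] [ 0.50309484  0.86912094 -0.05562944] 129.32018092041594 [-6.33653396e-01  7.73617067e-01 -8.76777639e-05]
```

Call:
servo_tool:
  targets: [0,0,0,0,0,0,-0.3,0,0,0,0,0,0,-0.3,0,0,0.06,0,0,0,-0.3,0,0,0.06,0,0,0,-0.3]

```text
time_s: 15.1
tcp_pos: [0.4811, 0.1307, 0.0486]
eef_rot: [[-0.773, -0.634, 0.001], [-0.634, 0.773, 0.0], [-0.001, -0.001, -1.0]]
ft_force: [0.3, -1.0, 0.6]
gripper_width: 0.0297
finger_force: 0.0
```

Call:
servo_tool:
  targets: [0,0,0,0,0,0,-0.6,0,0,0,0,0,0,-0.8,0,0,0,0,0,0,-1,0,0,0,0,0,0,-1,0,0,0,0,0,0,-1,0,0,0,0,0,0,-1]

```text
time_s: 15.7
tcp_pos: [0.4806, 0.1309, 0.0478]
eef_rot: [[-0.773, -0.634, 0.0], [-0.634, 0.773, 0.0], [-0.0, 0.0, -1.0]]
ft_force: [-2.8, 2.1, 4.5]
gripper_width: 0.0088
finger_force: 60.8
```

```bash
python3 - <<'E'
from h import *
st=get_state();r=st["eef_rot"];print(st["tcp_pos"],st["gripper_width"],st["ft_force"],st["moment"],np.degrees(np.arctan2(r[1,1],r[0,1])),r[:,1])
s=capture("side")
cv2.imwrite("pics/m7.png",crop(s,240,170,305,245,8))
E
```

```text
[0.48060077 0.13089246 0.04780083] 0.008828354226537985 [-2.75209078  2.08391535  4.54915181] [ 0.23261419  0.49297933 -0.0249048 ] 129.33898364339817 [-6.33907211e-01  7.73409045e-01  3.11454879e-04]
```

View pics/m7.png

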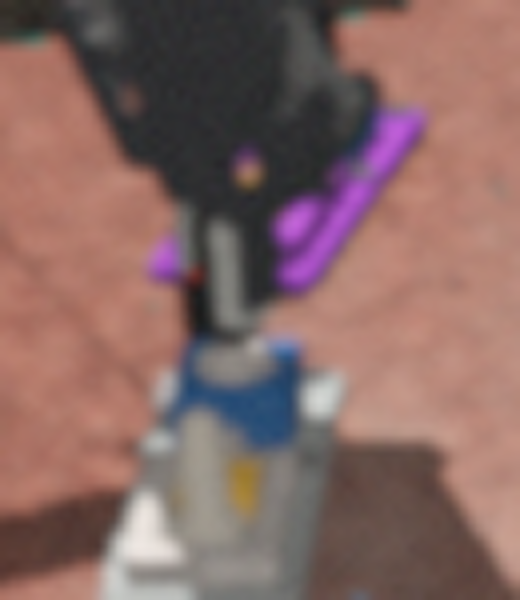

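The crop shows the fingers on the wing (220,270) with the red dot at (190,272) beside them, and the opening of 8.8 mm fits the bar. Now I turn clockwise.

Call:
servo_tool:
  targets: [0,0,0,0,0,-0.2,-1,0,0,0,0,0,-0.4,-1,0,0,0,0,0,-0.6,-1,0,0,0,0,0,-0.8,-1,0,0,0,0,0,-1,-1,0,0,0,0,0,-1,-1]

```text
time_s: 16.35
tcp_pos: [0.4808, 0.1305, 0.0478]
eef_rot: [[-0.987, -0.16, 0.0], [-0.16, 0.987, -0.0], [-0.0, -0.0, -1.0]]
ft_force: [-1.1, -2.4, 4.8]
gripper_width: 0.0087
finger_force: 60.9
```

```bash
cat > st.py <<'E'
from h import *
st=get_state();r=st["eef_rot"];print(st["time_s"],st["tcp_pos"].round(4),st["gripper_width"].round(4),st["ft_force"].round(1),st["moment"].round(3),"yaw",np.degrees(np.arctan2(r[1,1],r[0,1])).round(2),st["joint_positions"].round(1))
E
python3 st.py
```

```text
Traceback (most recent call last):
  File "st.py", line 2, in <module>
    st=get_state();r=st["eef_rot"];print(st["time_s"],st["tcp_pos"].round(4),st["gripper_width"].round(4),st["ft_force"].round(1),st["moment"].round(3),"yaw",np.degrees(np.arctan2(r[1,1],r[0,1])).round(2),st["joint_positions"].round(1))
                                                                             ^^^^^^^^^^^^^^^^^^^^^^^^^
AttributeError: 'float' object has no attribute 'round'
```

Call:
servo_tool:
  targets: [0,0,0,0,0,-0.2,-1,0,0,0,0,0,-0.4,-1,0,0,0,0,0,-0.6,-1,0,0,0,0,0,-0.8,-1,0,0,0,0,0,-1,-1,0,0,0,0,0,-1,-1]

```text
time_s: 16.95
tcp_pos: [0.4807, 0.1301, 0.0478]
eef_rot: [[-0.935, 0.354, 0.0], [0.354, 0.935, -0.001], [-0.001, -0.001, -1.0]]
ft_force: [-1.6, -7.2, 6.6]
gripper_width: 0.0084
finger_force: 61.1
```

Call:
servo_tool:
  targets: [0,0,0,0,0,-0.2,-1,0,0,0,0,0,-0.4,-1,0,0,0,0,0,-0.6,-1,0,0,0,0,0,-0.8,-1,0,0,0,0,0,-1,-1,0,0,0,0,0,-1,-1]

```text
time_s: 17.55
tcp_pos: [0.4805, 0.1298, 0.0478]
eef_rot: [[-0.632, 0.775, -0.001], [0.775, 0.632, -0.002], [-0.001, -0.002, -1.0]]
ft_force: [-4.2, -9.1, 8.4]
gripper_width: 0.0086
finger_force: 61.4
```

```bash
sed -i 's/st\["gripper_width"\].round(4)/round(st["gripper_width"],4)/' st.py; python3 st.py
```

```text
17.55 [0.4805 0.1298 0.0478] 0.0086 [-4.2 -9.1  8.4] [-1.716  0.853 -0.019] yaw 39.23 [ 1.220e+01 -9.300e+00  1.158e+02 -1.000e-01  7.360e+01 -2.700e+01]
```

Call:
servo_tool:
  targets: [-0.005,-0.01,0,0,0,-0.2,-1,-0.005,-0.01,0,0,0,-0.4,-1,-0.005,-0.01,0,0,0,-0.6,-1,-0.005,-0.01,0,0,0,-0.8,-1,-0.005,-0.01,0,0,0,-1,-1,-0.005,-0.01,0,0,0,-1,-1]

```text
time_s: 18.15
tcp_pos: [0.4801, 0.1295, 0.0478]
eef_rot: [[-0.161, 0.987, -0.0], [0.987, 0.161, -0.0], [-0.0, -0.0, -1.0]]
ft_force: [-3.4, -2.0, 7.6]
gripper_width: 0.0086
finger_force: 61.2
```

```bash
python3 st.py
```

```text
18.15 [0.4801 0.1295 0.0478] 0.0086 [-3.4 -2.   7.6] [-0.396  0.64  -0.039] yaw 9.24 [ 12.2  -9.4 115.9  -0.   73.6   2.9]
```

Call:
servo_tool:
  targets: [0,0,0,0,0,-0.2,-1,0,0,0,0,0,-0.4,-1,0,0,0,0,0,-0.4,-1]

```text
time_s: 18.45
tcp_pos: [0.4799, 0.1295, 0.0478]
eef_rot: [[0.048, 0.999, -0.001], [0.999, -0.048, -0.0], [-0.001, -0.001, -1.0]]
ft_force: [-5.3, -3.4, 8.1]
gripper_width: 0.0084
finger_force: 61.3
```

```bash
python3 st.py
```

```text
18.45 [0.4799 0.1295 0.0478] 0.0084 [-5.3 -3.4  8.1] [-0.46   0.89  -0.058] yaw -2.76 [ 12.2  -9.4 115.9  -0.   73.6  14.9]
```

Call:
servo_tool:
  targets: [0,0,0,0,0,-0.1,-1,0,0,0,0,0,-0.1,-1]

```text
time_s: 18.65
tcp_pos: [0.4798, 0.1295, 0.0478]
eef_rot: [[0.098, 0.995, -0.001], [0.995, -0.098, -0.0], [-0.001, -0.001, -1.0]]
ft_force: [-5.5, -3.4, 8.9]
gripper_width: 0.0084
finger_force: 61.4
```

```bash
python3 st.py
```

```text
18.65 [0.4798 0.1295 0.0478] 0.0084 [-5.5 -3.4  8.9] [-0.465  0.995  0.014] yaw -5.64 [ 12.2  -9.4 115.9  -0.   73.6  17.8]
```

Call:
servo_tool:
  targets: [0,0,0,0,0,-0.1,-1,0,0,0,0,0,-0.1,-1]

```text
time_s: 18.85
tcp_pos: [0.4798, 0.1295, 0.0478]
eef_rot: [[0.15, 0.989, -0.001], [0.989, -0.15, -0.0], [-0.001, -0.001, -1.0]]
ft_force: [-6.0, -2.6, 9.1]
gripper_width: 0.0082
finger_force: 61.4
```

```bash
python3 st.py
```

```text
18.85 [0.4798 0.1295 0.0478] 0.0082 [-6.  -2.6  9.1] [-0.47   1.047 -0.031] yaw -8.64 [ 12.2  -9.4 115.9  -0.   73.6  20.8]
```

Call:
servo_tool:
  targets: [0,0,0,0,0,-0.1,-1,0,0,0,0,0,-0.1,-1]

```text
time_s: 19.05
tcp_pos: [0.4798, 0.1295, 0.0478]
eef_rot: [[0.201, 0.98, -0.001], [0.98, -0.201, -0.001], [-0.001, -0.001, -1.0]]
ft_force: [-6.0, -2.9, 8.8]
gripper_width: 0.0087
finger_force: 62.1
```

```bash
python3 st.py
```

```text
19.05 [0.4798 0.1295 0.0478] 0.0087 [-6.  -2.9  8.8] [-0.517  1.068  0.574] yaw -11.6 [ 12.2  -9.4 115.9  -0.   73.6  23.8]
```

The moment jumped to 0.57 N·m at yaw −11.6°, so the screw is seated, at about −9°, which agrees with the holder axis. Now I back off to yaw +81°.

Call:
servo_tool:
  targets: [0,0,0,0,0,0.2,-1,0,0,0,0,0,0.4,-1,0,0,0,0,0,0.6,-1,0,0,0,0,0,0.77,-1,0,0,0,0,0,0.77,-1]

```text
time_s: 19.55
tcp_pos: [0.4801, 0.1295, 0.0478]
eef_rot: [[-0.204, 0.979, -0.0], [0.979, 0.204, -0.0], [-0.0, -0.0, -1.0]]
ft_force: [-2.8, -2.1, 7.0]
gripper_width: 0.0083
finger_force: 61.1
```

Call:
servo_tool:
  targets: [0,0,0,0,0,0.2,-1,0,0,0,0,0,0.4,-1,0,0,0,0,0,0.6,-1,0,0,0,0,0,0.77,-1,0,0,0,0,0,0.77,-1]

```text
time_s: 20.05
tcp_pos: [0.4803, 0.1296, 0.0478]
eef_rot: [[-0.57, 0.822, 0.001], [0.822, 0.57, -0.0], [-0.0, 0.0, -1.0]]
ft_force: [0.6, -1.6, 4.3]
gripper_width: 0.0083
finger_force: 60.9
```

Call:
servo_tool:
  targets: [0,0,0,0,0,0.2,-1,0,0,0,0,0,0.4,-1,0,0,0,0,0,0.6,-1,0,0,0,0,0,0.77,-1,0,0,0,0,0,0.77,-1]

```text
time_s: 20.55
tcp_pos: [0.4806, 0.1299, 0.0478]
eef_rot: [[-0.845, 0.535, 0.001], [0.535, 0.845, 0.0], [-0.001, 0.001, -1.0]]
ft_force: [3.5, 0.9, 3.6]
gripper_width: 0.0086
finger_force: 60.6
```

Call:
servo_tool:
  targets: [0,0,0,0,0,0.2,-1,0,0,0,0,0,0.4,-1,0,0,0,0,0,0.6,-1,0,0,0,0,0,0.77,-1,0,0,0,0,0,0.77,-1]

```text
time_s: 21.05
tcp_pos: [0.4807, 0.1301, 0.0478]
eef_rot: [[-0.987, 0.162, 0.002], [0.162, 0.987, 0.001], [-0.001, 0.001, -1.0]]
ft_force: [5.4, 3.9, 1.5]
gripper_width: 0.0086
finger_force: 60.4
```

```bash
python3 st.py; python3 - <<'E'
from h import *
s=capture("side"); cv2.imwrite("pics/m8.png",cv2.resize(s["img"][170:255,235:335,::-1],None,fx=7,fy=7,interpolation=cv2.INTER_CUBIC))
E
```

```text
21.05 [0.4807 0.1301 0.0478] 0.0086 [5.4 3.9 1.5] [ 0.712 -0.941 -0.001] yaw 80.69 [ 12.2  -9.4 115.8   0.   73.5 -68.5]
```

View pics/m8.png

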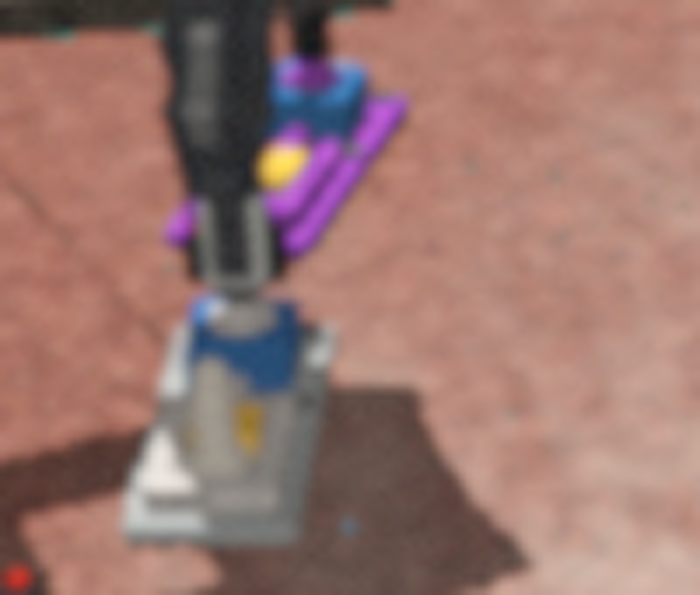

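The crop shows the wing bar held across the holder (240,250), the die upright in the pocket at (210,410) and the arm steady. I'm handing it in.

```bash
python3 -c "
from rig import *
print(sign_off())"
```

```text
the job is handed in; nothing more can be done
None
```

I stood the tallest die in the grey holder's pocket and let go, turned the wing screw clockwise until it seated, backed it off a quarter turn and handed in at about 21 s with the wing still gripped; the hand-in returned no verdict.

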